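# Clip the coffee-machine brushes into their drawer and shut it

## Task

The two coffee-machine cleaning brushes are lying on the counter. Snap each one fully home in the open drawer, in the pair of spring clips that fits its handle (wooden brush in the wide clips, blue brush in the narrow ones), with the bristles towards the back of the drawer, and once both are in and let go, push the drawer fully shut. Don't shift or knock over the mug or the soap bottle.

Things in the scene. Friction and masses are not known exactly. Their poses are not given: they have to be found in the camera images.
- oak_brush_mid (a point): Loose wooden-handled brush, 174 mm long, about 75 g, lying on the counter. Point: on the axis of the handle, at its middle, 12.5 mm above the counter; grip here. x: along the brush to the bristles; z: up as it lies. Round handle, 25 mm diameter, from 62 mm behind the point to 62 mm ahead; then a flat head 50 long, 36 wide (y), 25 mm thick: steel band, black bristles.
- blue_brush_mid (a point): Loose blue plastic brush, 170 mm long, about 40 g, lying on the counter. Point: on the axis of the handle, at its middle, 9 mm above the counter; grip here. x: along the brush to the bristles; z: up as it lies. Round handle, 18 mm diameter, from 62 mm behind the point to 62 mm ahead; then a flat head 46 long, 30 wide (y), 18 mm thick: white bristles.
- oak_clips (a point): Wide pair of steel spring clips in the drawer (at left), mouths up, 45 mm either side of this point along x, each 12 mm long. Point: where the wooden brush's point lies when home, 48 mm above the counter. x: to the drawer's back (bristles this way), y: left, z: up. Press the handle straight down, about 15 N for both clips. Mouth 28 mm wide, 16 mm above the point, narrowing to 20 mm.
- blue_clips (a point): Narrow pair of spring clips for the blue brush, mid-row, 78 mm right (-y) of oak_clips; same axes, spacing and height (48 mm above the counter), about 12 N. Mouth 22 mm wide, 14 mm above the point, narrowing to 13 mm. A black scraper is fixed in a third pair 78 mm further right. From both points: 78 mm to the drawer's front inside, 132 mm to its back wall.
- drawer (a joint): How far the drawer is out of its unit (m): 0 fully shut, 0.205 to 0.23 at the start, stop at 0.235. Slides level with about 2.5 N of friction, stays where left. It goes under the unit's top (underside 70 mm above the counter), so a brush not snapped home fouls it. Drawer floor 15 mm, side walls' tops 50 mm above the counter; a side wall 62 mm left of oak_clips.
- drawer_front (a point): Centre of the outer face of the drawer's front, an aluminium panel 330 mm wide, 15 mm thick, from 4 to 84 mm above the counter; the point is 44 mm up and moves with the drawer. x points into the drawer: push this way to shut. The unit behind is 86 mm high, with cups and a tin on top (to 204 mm above the counter, starting 130 mm behind the closed front).
- mug: Blue mug, 80 mm across, 95 mm high, handle on one side; origin at the centre of its foot. Bystander.
- soap: Orange soap bottle, 60 mm across, 160 mm high; origin at the centre of its foot. Bystander.
Mind the look-alikes: they are no part of the job. There is more than one size of the part that bears blue_brush_mid; the job needs the largest.

How it is judged:
By the outcome, as a careful person would: the job done as asked, in the order asked, and still so for the second after the job is handed in, with the robot touching nothing.
It also fails if it takes over 72 s, if anything falls off the work surface, if the arm or the gripper's body presses on something with over 40 N, if the wrist force passes 120 N, or if a joint passes its speed limit or range.

## Robot

A 7-joint arm with a two-finger parallel gripper is mounted at the origin on the work surface. World frame = base frame: x ahead of the robot, y to its left, z up, the work surface at z = 0. Lengths are in m, angles in rad, forces in N, time in s.
With the tool pointing down it reaches from about 0.4 to 0.85 m from the base axis. Payload 4.5 kg.
Tool frame: the origin (TCP) lies at the very end of the fingers, on their centre line; the grasp point (between the pads) lies 19 mm behind it (tcp_to_grasp is the z of the grasp point in the tool frame, in m); z points along the fingers, y is the line along which they close (so a half turn about z gives the same grasp; the last joint's range is limited). The gripper opens to 88 mm and grips with 3 to 60 N. Pads are 18 mm wide; open, the fingers measure 123 mm over their backs; the gripper's body (75 mm by 187 mm) begins 45 mm behind the grasp point.
Start: joints at [1.139, 0.689, -0.195, 1.565, 0.157, 0.902, -0.215], TCP at [0.281, -0.558, 0.239] pointing down, gripper open.
Joint ranges: [-3.01, 3.01], [-0.46, 2.08], [-1.47, 1.51], [0.13, 2.56], [-1, 4.14], [0.04, 2.09], [-2.66, 2.66]. Speed limits (rad/s): [2.57, 2.57, 3.14, 3.14, 3.14, 3.14, 3.14].

## Interface

Orientations are given as a unit quaternion [x, y, z, w].
In Python, from plant import * gives the robot as it stands. The module is installed in compiled form; this text tells all that it offers.
- The arm moves only by the shell command python3 -m jog 'ROWS' [OPENING] [FORCE]. ROWS is JSON, a list that holds one entry, the list of rows, each a list of 6 numbers: the shift along the tool's x, y, z in m, then the turn, a rotation vector about the tool's x, y, z in rad. In form: [[[dx, dy, dz, ax, ay, az], ...]]. A call has 1 to 12 rows; each row shifts and turns the commanded pose from where the row before left it, along the tool's axes as they then stand; what a row does not reach is not made up. A row lasts 1/8 s, in which the tool goes at most 62.5 mm and 10.7 degrees, less where a joint would pass 70% of its speed; a pose out of reach is approached as far as the arm can. A call with a gripper value outside its range is refused whole. OPENING is the finger opening in m, from 0 to 0.0881, set as the call begins (- or left out, the last holds). The fingers move at their own pace and stop on an object; FORCE is the grip in N (left out, the last holds). Time passes only in rows, so rows that do not move let the fingers close. It gives the time, the measured TCP pose, the force, the opening and the grip force at its end, in the units of the state.
- get_state(): the state, without advancing time (a new reading comes with each control period).
- snapshot(name): name is "side" or "top"; returns a dict with "frame" (400x640x3 uint8, red, green, blue), "mtx" (3x3 intrinsics, pixels), "D" ([k1, k2, p1, p2, k3] as OpenCV has them; the pictures are not rectified), "xyz" and "orientation" of the camera in the world. Camera axes: x right, y down, z forward; pixel columns grow to the right and rows downward; lengths in m; the calibration is good to about 2 mm. A picture is of the moment at which its call begins. There is no depth.
- finish_job(): hands the job in; it is judged then, once.
The state is a dict: "clock": time; "q": joint angles; "qd": joint speeds; "joint_torque": joint torques, N m; "tool_pos": TCP position; "eef_rot": TCP orientation; "contact_force": force on the tool from outside, world axes, zero at the start; "moment": the same for the moment, N m; "opening": opening from 0.0 (shut) to 1.0 (fully open); "finger_force": force on a finger pad.
Only numpy, scipy, OpenCV 4.12 (cv2) and the standard library are available. Lean on these libraries where they do the work, as an engineer would, in place of code of your own. Each camera call takes 0.05 s, during which the arm holds its last target. There are 200 camera calls.

## Working session

There is one attempt and no reset: what is moved stays moved. The work goes in short steps, Python scripts to look and compute and a shell command to move; the robot and the scene stay as the last step left them, time stands still between calls to the robot, and variables do not carry over. Pictures are saved under pics/ and viewed, at most 10 in all, crops included, and the job is handed in when it is done.

```bash
mkdir -p pics
cat > h.py <<'E'
from plant import *
import numpy as np, cv2
from scipy.spatial.transform import Rotation as R
def snap(n,f):
    s=snapshot(n); cv2.imwrite('pics/'+f+'.png',cv2.cvtColor(s['frame'],cv2.COLOR_RGB2BGR))
    np.savez('pics/'+f+'.npz',**{k:np.array(s[k]) for k in('mtx','D','xyz','orientation','frame')})
def ray(f,px):
    s=np.load('pics/'+f+'.npz'); p=cv2.undistortPoints(np.array(px,float).reshape(-1,1,2),s['mtx'],s['D']).reshape(-1,2)
    o=s['orientation']; r=R.from_quat(o) if o.shape==(4,) else R.from_matrix(o)
    return s['xyz'],r.apply(np.c_[p,np.ones(len(p))])
def atz(f,px,z):
    o,d=ray(f,px); z=np.broadcast_to(z,len(d)); return o+d*((z-o[2])/d[:,2])[:,None]
def proj(f,P):
    s=np.load('pics/'+f+'.npz'); r=R.from_quat(s['orientation']).inv()
    t=-r.apply(s['xyz']); return cv2.projectPoints(np.array(P,float).reshape(-1,1,3),r.as_rotvec(),t,s['mtx'],s['D'])[0].reshape(-1,2)
def crop(f,x,y,w,h,k,g):
    im=cv2.imread('pics/'+f+'.png')[y:y+h,x:x+w]; cv2.imwrite('pics/'+g+'.png',cv2.resize(im,None,fx=k,fy=k,interpolation=cv2.INTER_CUBIC))
E
python3 - <<'E'
from h import *
snap('top','t0');snap('side','s0')
for f in('t0','s0'):
    s=np.load('pics/'+f+'.npz');print(s['xyz'],s['orientation'],s['mtx'])
s=get_state();print(s)
E
```

```text
[ 0.35153933 -0.0570342   1.14673699] [ 0.70979795 -0.69910277  0.05927245 -0.06268141] [[457.21357861   0.         320.15871754]
 [  0.         457.21357861 198.92813354]
 [  0.           0.           1.        ]]
[0.29897076 0.70491186 1.04350158] [-0.14176075  0.93097193 -0.33270958  0.04999489] [[396.90907791   0.         322.24455639]
 [  0.         396.90907791 199.78073439]
 [  0.           0.           1.        ]]
{'clock': 0.1, 'q': array([ 1.13877943,  0.68991825, -0.19452891,  1.5662374 ,  0.15731313,
        0.90251199, -0.2150785 ]), 'qd': array([ 2.14934234e-04, -1.86932962e-03,  1.12031451e-03, -2.66734832e-03,
       -1.56773740e-03, -1.09864379e-03, -2.55939528e-06]), 'joint_torque': array([-2.43461982e-03, -5.28499675e+01, -1.27116848e+00, -1.53837240e+01,
       -5.25615178e-02,  1.97305657e-03,  8.98904631e-06]), 'tool_pos': array([ 0.28042441, -0.55791612,  0.23797985]), 'eef_rot': array([ 9.72985894e-01,  2.30863041e-01, -2.55427921e-04, -8.01223906e-04]), 'contact_force': array([-0.82941052,  0.69870875, -0.06545741]), 'moment': array([ 0.00964644, -0.01118847,  0.02095736]), 'finger_force': 0.0, 'opening': 0.9989961608222013}
```

View pics/t0.png

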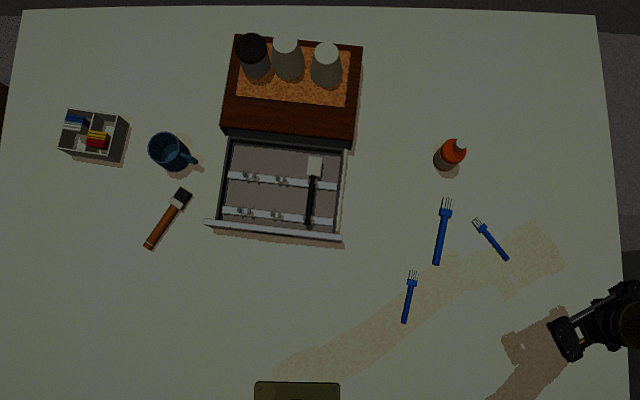

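View pics/s0.png

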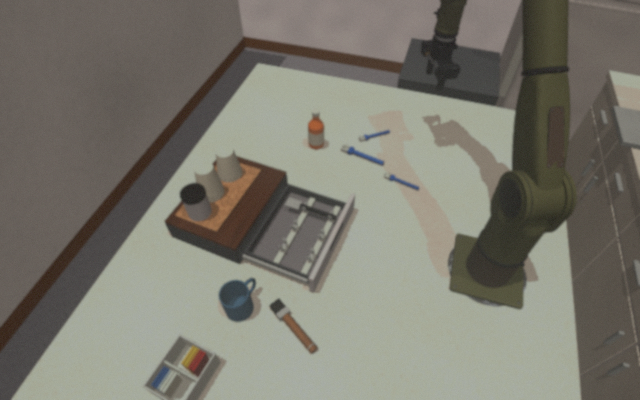

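Both views show the drawer at top-view (275,185), the wooden brush at (168,218) with its bristles up and right, the mug at (170,150) and the soap at (450,155). There are three blue brushes in the top view: A (440,232), B (409,297) and C (490,240). A looks longest, about 68 px against 53 and 52, so I'll confirm that in a crop.

Run:
```python
from h import *
crop('t0',380,180,150,150,4,'c1'); crop('t0',135,125,220,130,3.6,'c2')
```

```text
(no output)
```

View pics/c1.png

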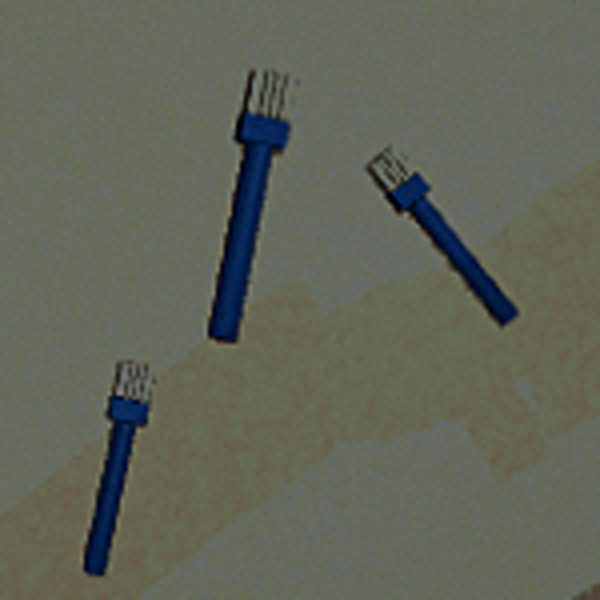

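View pics/c2.png

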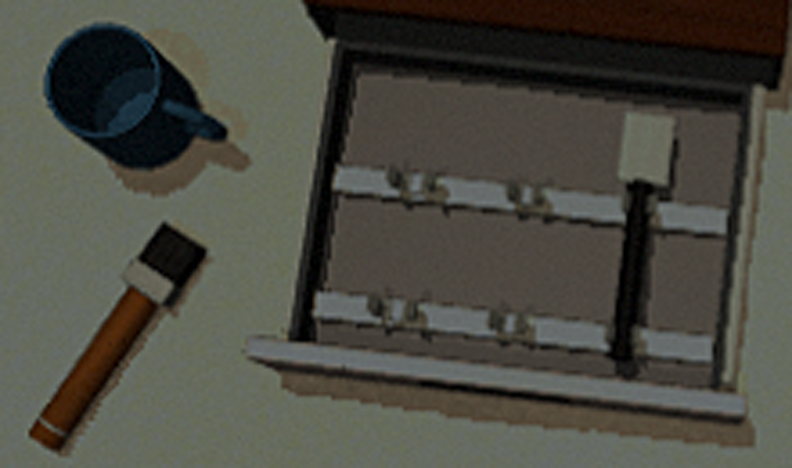

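Crop 1: A is clearly the largest, running from tail (436,263.7) to tip (447.5,197.5). Crop 2: the wide clips are at left (rear 249/297… px, front 245/…), the narrow ones in the middle and the scraper at right. The wooden brush's tail is at about (148,246).

Run:
```python
from h import *
np.set_printoptions(precision=4,suppress=True)
c1=lambda *p:np.array(p)/4+[380,180]
c2=lambda *p:np.array(p)/3.6+[135,125]
for n,p in dict(A=[(224,335),(259,145),(270,70)],B=[(96,570),(123,425),(135,365)],C=[(508,318),(415,203),(380,155)]).items():
    X=atz('t0',c1(*p),.009);print(n,X[:,:2].tolist(),np.linalg.norm(X[0]-X[2]))
X=atz('t0',c2((46,437),(142,282),(186,238)),.0125);print('oak',X,np.linalg.norm(X[0]-X[2]),np.linalg.norm(X[0]-X[1]))
print('clips oak rear/front, blue rear/front',atz('t0',c2((397,180),(434,190),(379,306),(415,315),(516,195),(541,200),(498,322),(524,329)),.062))
print('scraper',atz('t0',c2((641,200),(622,350)),.055))
print('front',atz('t0',c2((247,338),(745,398)),.084))
print('front outer',atz('t0',c2((252,357),(745,415)),.084))
print('mug',atz('t0',c2((103,82)),.095),'soap',atz('t0',[(456,148)],.16))
```

```text
A [[0.3910822433749237, -0.339694980274927], [0.5102656342603804, -0.364899340299546], [0.5584334881693434, -0.37344567831313613]] 0.17072067464811677
B [[0.24807544480320531, -0.2584928381901147], [0.3354427603462617, -0.27595667380177263], [0.3721055160749226, -0.2838818192456424]] 0.12660197051667565
C [[0.40303228013859554, -0.5199113848231693], [0.47468940993217523, -0.4633813438961393], [0.5049018403820167, -0.4421482482929725]] 0.12815815505539258
oak [[0.4221 0.3804 0.0125]
 [0.5325 0.3196 0.0125]
 [0.5645 0.2902 0.0125]] 0.16853530498917618 0.12600357411341445
clips oak rear/front, blue rear/front [[0.5972 0.1331 0.062 ]
 [0.5906 0.1077 0.062 ]
 [0.5108 0.1414 0.062 ]
 [0.5051 0.117  0.062 ]
 [0.5879 0.052  0.062 ]
 [0.5847 0.0351 0.062 ]
 [0.5013 0.0613 0.062 ]
 [0.4968 0.0439 0.062 ]]
scraper [[ 0.5872 -0.0322  0.055 ]
 [ 0.4847 -0.0214  0.055 ]]
front [[ 0.485   0.2234  0.084 ]
 [ 0.4511 -0.1025  0.084 ]]
front outer [[ 0.4726  0.2194  0.084 ]
 [ 0.4401 -0.1026  0.084 ]]
mug [[0.6545 0.3288 0.095 ]] soap [[ 0.6445 -0.3548  0.16  ]]
```

```bash
cat > ov.py <<'E'
from h import *
def panel(f,x,y,w,h,k,P,gain=2):
    im=cv2.imread('pics/'+f+'.png')[y:y+h,x:x+w]; im=cv2.convertScaleAbs(cv2.resize(im,None,fx=k,fy=k,interpolation=cv2.INTER_CUBIC),alpha=gain)
    for poly,c in P:
        q=((proj(f,poly)-[x,y]+.5)*k-.5); cv2.polylines(im,[np.round(q*8).astype(int).reshape(-1,1,2)],False,c,1,cv2.LINE_AA,3)
    return im
def T(x,y,z,yaw): 
    r=R.from_euler('z',yaw); return lambda p:r.apply(np.array(p,float))+[x,y,z]
def brush(x,y,r,yaw,hl,hw):
    t=T(x,y,r,yaw); return [(t([(-.062,-r,0),(.062,-r,0),(.062,-hw,0),(.062+hl,-hw,0),(.062+hl,hw,0),(.062,hw,0),(.062,r,0),(-.062,r,0),(-.062,-r,0)]),(0,255,0)),(t([(-.005,0,r),(.005,0,r)]),(0,0,255))]
def drawer(x,y,yaw):
    t=T(x,y,.048,yaw);o=[]
    for yy,w,h in((0,.014,.016),(-.078,.011,.014)):
        for xx in(-.045,.045):
            for s in(1,-1): o.append((t([(xx-.006,yy+s*w,h),(xx+.006,yy+s*w,h)]),(0,255,0)))
    o.append((t([(-.062,-.156,.005),(.062,-.156,.005)]),(0,0,255)))
    fy0=-.078-.165;fy1=-.078+.165
    for fx,z in((-.093,.036),(-.078,.036),(-.093,-.044)): o.append((t([(fx,fy0,z),(fx,fy1,z)]),(255,255,0)))
    return o
E
python3 - <<'E'
from ov import *
ob=brush(.4745,.3465,.0125,np.radians(-31.4),.050,.018); bb=brush(.4517,-.3520,.009,np.radians(-11.5),.046,.015)
d=drawer(.5509,.1248,-.104)
a=np.hstack([panel('t0',135,180,100,75,4,ob),panel('t0',400,190,100,75,4,bb)])
b=np.hstack([panel('t0',215,140,133,100,3,d)[:300],panel('s0',240,185,133,100,3,d)])
b=cv2.copyMakeBorder(b,0,0,0,2,0)
cv2.imwrite('pics/o1.png',np.vstack([a,b]))
E
```

```text
(no output)
```

View pics/o1.png

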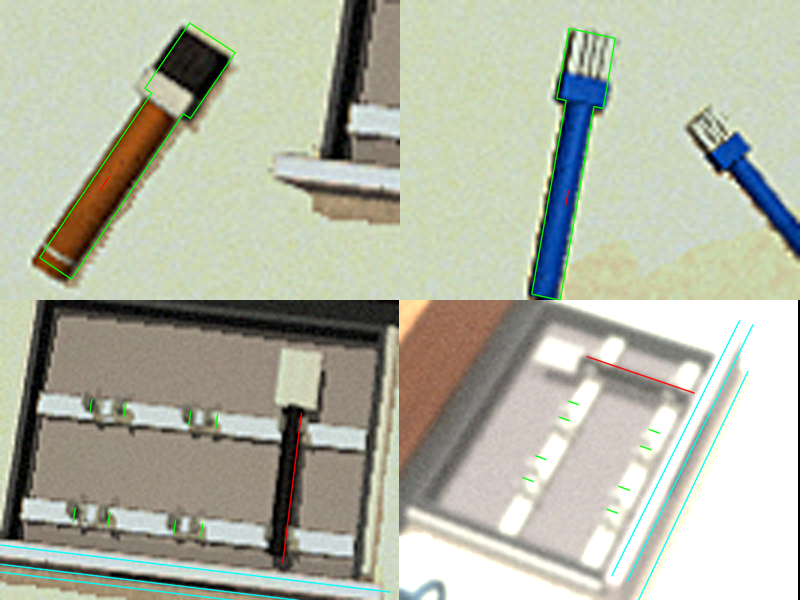

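The overlay shows the blue brush and the drawer fitting well, and the oak brush about 4 mm further back along its axis. I'll take one closer look at the clips for lateral accuracy.

Run:
```python
from ov import *
cv2.imwrite('pics/o2.png',panel('t0',222,160,114,85,7,[],2.2)[:,:798])
```

```text
(no output)
```

View pics/o2.png

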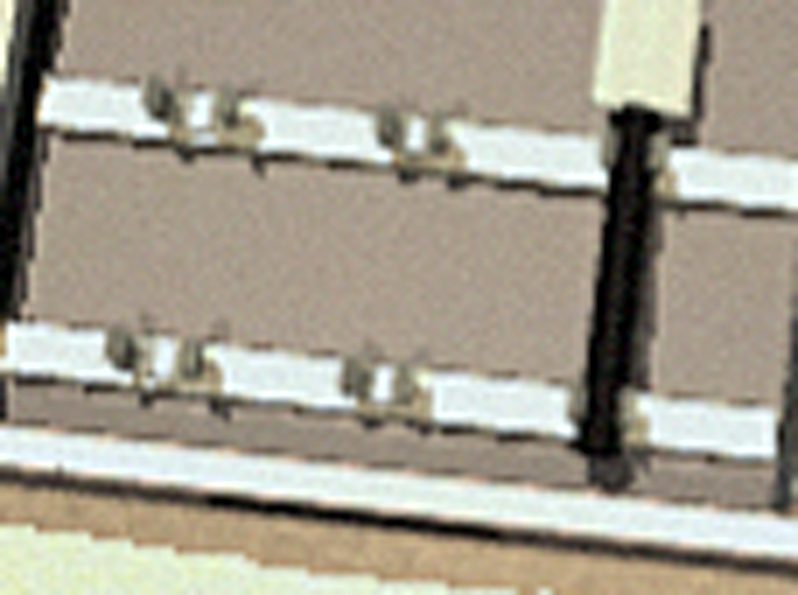

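Crop: arm tops, rear/front and left/right. Oak is at (162,98), (228,107), (123,348), (192,358); blue is at (390,125), (437,133), (357,377), (406,385).

Run:
```python
from h import *
np.set_printoptions(precision=4,suppress=True)
from scipy.optimize import least_squares
c=lambda *p:(np.array(p)+.5)/7-.5+[222,160]
px=c((162,98),(228,107),(123,348),(192,358),(390,125),(437,133),(357,377),(406,385))
X=atz('t0',px,.058); M=X.reshape(4,2,3).mean(1); print(X[:,:2],M[:,:2])
N=np.array([(.045,0,0),(-.045,0,0),(.045,-.078,0),(-.045,-.078,0)])
f=lambda v:(R.from_euler('z',v[2]).apply(N)[:,:2]+v[:2]-M[:,:2]).ravel()
r=least_squares(f,[.55,.125,-.1]);print(r.x,r.fun*1e3)
print('front in/out top edge',atz('t0',c((0,428),(798,515),(0,470),(798,545)),.084))
print('rail front edges z~.03?',atz('t0',c((40,125),(600,190),(0,375),(580,438)),.03))
v=r.x; q=R.from_euler('z',v[2])
print('oak',v,'blue',q.apply([0,-.078,0])[:2]+v[:2],'front',q.apply([-.093,-.078,0])[:2]+v[:2])
s=get_state();rm=R.from_quat(s['eef_rot']);print(rm.as_matrix(),s['tool_pos'])
```

```text
[[0.6017 0.1354]
 [0.5987 0.1121]
 [0.5131 0.145 ]
 [0.51   0.1209]
 [0.5931 0.0551]
 [0.5905 0.0387]
 [0.5043 0.0637]
 [0.5017 0.0467]] [[0.6002 0.1237]
 [0.5115 0.133 ]
 [0.5918 0.0469]
 [0.503  0.0552]]
[ 0.5556  0.1285 -0.1032] [ 0.2068  0.133  -0.6504  0.1733  0.5979 -0.6282 -0.1544  0.3219]
front in/out top edge [[ 0.4814  0.1805  0.084 ]
 [ 0.4565 -0.0876  0.084 ]
 [ 0.4673  0.1798  0.084 ]
 [ 0.4465 -0.0877  0.084 ]]
rail front edges z~.03? [[ 0.5976  0.1839  0.03  ]
 [ 0.5767 -0.0176  0.03  ]
 [ 0.5069  0.1935  0.03  ]
 [ 0.4878 -0.0123  0.03  ]]
oak [ 0.5556  0.1285 -0.1032] blue [0.5476 0.0509] front [0.4551 0.0605]
[[ 0.8934  0.4493 -0.0009]
 [ 0.4493 -0.8934  0.0014]
 [-0.0001 -0.0017 -1.    ]] [ 0.2804 -0.5579  0.238 ]
```

```bash
cat > g.py <<'E'
import sys
from h import *
def goal(x,y,z,yawdeg):
    """turn first (tool axes now), then shift in the turned tool frame"""
    s=get_state(); r=R.from_quat(s['eef_rot']); c,n=np.cos(np.radians(yawdeg)),np.sin(np.radians(yawdeg))
    t=R.from_matrix(np.array([[c,n,0],[n,-c,0],[0,0,-1]]))
    print('t',round(s['clock'],2),'pos',s['tool_pos'].round(4),'turn',(r.inv()*t).as_rotvec().round(4),'shift',t.inv().apply(np.array([x,y,z])-s['tool_pos']).round(4),'F',s['contact_force'].round(1),'op',round(s['opening']*88.1,1),'ff',round(s['finger_force'],1))
if __name__=='__main__': goal(*map(float,sys.argv[1:5]))
E
python3 g.py .4515 -.352 .10 -11.5
```

```text
t 0.1 pos [ 0.2804 -0.5579  0.238 ] turn [-0.0016  0.0007  0.6666] shift [ 0.1266 -0.2359  0.138 ] F [-0.8  0.7 -0.1] op 88.0 ff 0.0
```

```bash
python3 -m jog '[[[0,0,0,0,0,0.167],[0,0,0,0,0,0.167],[0,0,0,0,0,0.167],[0,0,0,0,0,0.166],[0.021,-0.0393,0.023,0,0,0],[0.021,-0.0393,0.023,0,0,0],[0.021,-0.0393,0.023,0,0,0],[0.021,-0.0393,0.023,0,0,0],[0.021,-0.0393,0.023,0,0,0],[0.021,-0.0393,0.023,0,0,0],[0,0,0,0,0,0],[0,0,0,0,0,0]]]' 0.05 20; python3 g.py .4515 -.352 .003 -11.5
```

```text
clock: 1.6
tool_pos: [0.4508, -0.3531, 0.1006]
eef_rot: [0.995, -0.101, -0.0, 0.0]
contact_force: [-0.8, 0.7, -0.2]
opening: 0.568
finger_force: 0.0
t 1.6 pos [ 0.4508 -0.3531  0.1006] turn [ 0.0007  0.0008 -0.0007] shift [ 0.0005 -0.0012  0.0976] F [-0.8  0.7 -0.2] op 50.0 ff 0.0
```

```bash
python3 -m jog '[[[0,-0.001,0.03,0,0,0],[0,0,0.03,0,0,0],[0,0,0.025,0,0,0],[0,0,0.012,0,0,0],[0,0,0,0,0,0],[0,0,0,0,0,0]]]'; python3 g.py .4515 -.352 .003 -11.5
```

```text
clock: 2.35
tool_pos: [0.4518, -0.3525, 0.0047]
eef_rot: [0.995, -0.101, 0.001, 0.001]
contact_force: [0.6, -0.8, 0.2]
opening: 0.569
finger_force: 0.0
t 2.35 pos [ 0.4518 -0.3525  0.0047] turn [ 0.001  -0.0016 -0.0011] shift [-0.0004 -0.0004  0.0017] F [ 0.6 -0.8  0.2] op 50.2 ff 0.0
```

```bash
python3 -m jog '[[[0,0,0.0015,0,0,0],[0,0,0,0,0,0],[0,0,0,0,0,0],[0,0,0,0,0,0],[0,0,0,0,0,0],[0,0,0,0,0,0]]]' 0 45; python3 -m jog '[[[0,0,-0.02,0,0,0],[0,0,-0.04,0,0,0],[0,0,-0.04,0,0,0],[0,0,-0.03,0,0,0],[0,0,0,0,0,0]]]'; python3 g.py .5476 .0509 .1 -5.9
```

```text
clock: 3.1
tool_pos: [0.4516, -0.3516, 0.0024]
eef_rot: [0.995, -0.1, 0.0, 0.0]
contact_force: [-0.1, 0.4, 1.9]
opening: 0.191
finger_force: 45.0
clock: 3.72
tool_pos: [0.4528, -0.3528, 0.1355]
eef_rot: [0.995, -0.101, 0.003, 0.002]
contact_force: [-0.1, -0.1, -1.0]
opening: 0.192
finger_force: 45.0
t 3.73 pos [ 0.4528 -0.3528  0.1355] turn [ 0.0028 -0.0053 -0.0987] shift [ 0.0528 -0.4113  0.0355] F [-0.1 -0.1 -1. ] op 16.9 ff 45.0
```

```bash
python3 -m jog '[[[0,0,0,0,0,-0.098],[0.0066,-0.0514,0,0,0,0],[0.0066,-0.0514,0,0,0,0],[0.0066,-0.0514,0,0,0,0],[0.0066,-0.0514,0,0,0,0],[0.0066,-0.0514,0,0,0,0],[0.0066,-0.0514,0,0,0,0],[0.0066,-0.0514,0,0,0,0],[0.0066,-0.0514,0,0,0,0],[0,0,0.02,0,0,0],[0,0,0.015,0,0,0],[0,0,0,0,0,0]]]'; python3 -m jog '[[[0,0,0,0,0,0],[0,0,0,0,0,0]]]'; python3 g.py .5476 .0509 .078 -5.9
```

```text
clock: 5.22
tool_pos: [0.5449, 0.0507, 0.0958]
eef_rot: [0.999, -0.052, -0.002, 0.001]
contact_force: [-0.5, 0.3, -0.6]
opening: 0.192
finger_force: 45.0
clock: 5.48
tool_pos: [0.5468, 0.0513, 0.0978]
eef_rot: [0.999, -0.052, 0.001, 0.0]
contact_force: [-0.3, 0.4, -0.7]
opening: 0.19
finger_force: 45.0
t 5.47 pos [0.5468 0.0513 0.0978] turn [-0.     -0.001  -0.0014] shift [0.0009 0.0004 0.0198] F [-0.3  0.4 -0.7] op 16.8 ff 45.0
```

```bash
python3 -m jog '[[[0.001,0.0004,0.009,0,0,0],[0,0,0.009,0,0,0],[0,0,0,0,0,0],[0,0,0,0,0,0]]]'; python3 g.py .5476 .0509 .0415 -5.9
python3 - <<'E'
from ov import *
snap('top','t1');snap('side','s1')
q=R.from_euler('z',-.1032);s=get_state();p=s['tool_pos'];
b=brush(p[0],p[1],.009,-.1032,.046,.015); b=[(P+[0,0,p[2]+.0065-.009],c) for P,c in b]
cv2.imwrite('pics/o3.png',np.hstack([panel('t1',215,125,133,120,3,b),panel('s1',240,170,133,120,3,b)]))
E
```

```text
clock: 5.98
tool_pos: [0.5473, 0.0515, 0.0791]
eef_rot: [0.999, -0.052, -0.0, 0.0]
contact_force: [1.2, 1.1, -0.3]
opening: 0.195
finger_force: 45.0
t 5.97 pos [0.5473 0.0515 0.0791] turn [ 0.0002  0.0002 -0.0002] shift [0.0003 0.0005 0.0376] F [ 1.2  1.1 -0.3] op 17.2 ff 45.0
```

View pics/o3.png

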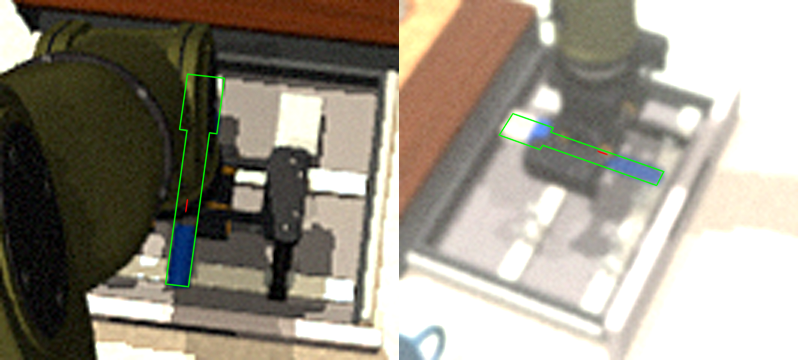

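The brush matches its predicted outline in both views, so robot and camera agree. I'm pressing down.

```bash
python3 -m jog '[[[0.0003,0.0005,0.008,0,0,0],[0,0,0.008,0,0,0],[0,0,0.005,0,0,0],[0,0,0.003,0,0,0],[0,0,0,0,0,0]]]'; python3 g.py .5476 .0509 .0415 -5.9; python3 -m jog '[[[0,0,0.004,0,0,0],[0,0,0.004,0,0,0],[0,0,0.003,0,0,0],[0,0,0.002,0,0,0],[0,0,0,0,0,0]]]'; python3 g.py .5476 .0509 .0415 -5.9
```

```text
clock: 6.7
tool_pos: [0.5477, 0.0517, 0.055]
eef_rot: [0.999, -0.051, 0.0, -0.0]
contact_force: [-0.1, 2.7, -0.7]
opening: 0.189
finger_force: 45.0
t 6.7 pos [0.5477 0.0517 0.055 ] turn [-0.0008 -0.0001  0.0004] shift [-0.      0.0008  0.0135] F [-0.1  2.7 -0.7] op 16.7 ff 45.0
clock: 7.32
tool_pos: [0.5475, 0.0517, 0.0418]
eef_rot: [0.999, -0.051, -0.0, -0.0]
contact_force: [2.0, 4.7, -1.1]
opening: 0.188
finger_force: 45.0
t 7.33 pos [0.5475 0.0517 0.0418] turn [-0.0007  0.0004  0.0004] shift [0.0002 0.0008 0.0003] F [ 2.   4.7 -1.1] op 16.5 ff 45.0
```

```bash
python3 -m jog '[[[0,-0.0004,0.001,0,0,0],[0,0,0.001,0,0,0],[0,0,0,0,0,0],[0,0,0,0,0,0]]]'; python3 g.py .5476 .0509 .0415 -5.9
```

```text
clock: 7.82
tool_pos: [0.5476, 0.0515, 0.0413]
eef_rot: [0.999, -0.052, 0.0, -0.0]
contact_force: [-1.7, 4.8, 11.2]
opening: 0.188
finger_force: 45.0
t 7.83 pos [0.5476 0.0515 0.0413] turn [-0.0004 -0.0004 -0.0001] shift [ 0.      0.0006 -0.0002] F [-1.7  4.8 11.2] op 16.6 ff 45.0
```

```bash
python3 -m jog '[[[0,0,0.001,0,0,0],[0,0,0.001,0,0,0],[0,0,0,0,0,0]]]'; python3 g.py .5476 .0509 .0415 -5.9;  python3 -m jog '[[[0,0,-0.002,0,0,0],[0,0,-0.002,0,0,0],[0,0,0,0,0,0]]]' 0.03; python3 -m jog '[[[0,0,0,0,0,0],[0,0,0,0,0,0],[0,0,-0.02,0,0,0],[0,0,-0.03,0,0,0],[0,0,-0.04,0,0,0],[0,0,-0.04,0,0,0],[0,0,0,0,0,0]]]'; python3 g.py .4712 .3485 .12 -31.4
```

```text
clock: 8.2
tool_pos: [0.5494, 0.0513, 0.041]
eef_rot: [0.999, -0.052, 0.002, -0.0]
contact_force: [-1.8, 3.8, 23.7]
opening: 0.191
finger_force: 45.0
t 8.2 pos [0.5494 0.0513 0.041 ] turn [-0.0009 -0.0045 -0.0004] shift [-0.0018  0.0006 -0.0005] F [-1.8  3.8 23.7] op 16.8 ff 45.0
clock: 8.57
tool_pos: [0.5471, 0.0502, 0.0419]
eef_rot: [0.999, -0.052, -0.001, 0.001]
contact_force: [0.0, -0.8, 0.6]
opening: 0.342
finger_force: 0.0
clock: 9.45
tool_pos: [0.5496, 0.0513, 0.1749]
eef_rot: [0.999, -0.052, 0.003, -0.0]
contact_force: [-0.1, -0.7, -0.5]
opening: 0.34
finger_force: 0.0
t 9.45 pos [0.5496 0.0513 0.1749] turn [-0.0025 -0.0055  0.4446] shift [-0.2217 -0.2128  0.0549] F [-0.1 -0.7 -0.5] op 29.9 ff 0.0
```

```bash
python3 -m jog '[[[0,0,0,0,0,0.148],[0,0,0,0,0,0.148],[0,0,0,0,0,0.148],[-0.0317,-0.0304,0,0,0,0],[-0.0317,-0.0304,0,0,0,0],[-0.0317,-0.0304,0,0,0,0],[-0.0317,-0.0304,0,0,0,0],[-0.0317,-0.0304,0,0,0,0],[-0.0317,-0.0304,0,0,0,0],[-0.0317,-0.0304,0,0,0,0],[0,0,0.03,0,0,0],[0,0,0.025,0,0,0]]]' 0.06; python3 -m jog '[[[0,0,0,0,0,0],[0,0,0,0,0,0]]]'; python3 g.py .4712 .3485 .003 -31.4
python3 - <<'E'
from ov import *
snap('top','t2')
d=drawer(.5556,.1285,-.1032); ob=brush(.4712,.3485,.0125,np.radians(-31.4),.050,.018)
cv2.imwrite('pics/o4.png',np.hstack([panel('t2',215,125,133,150,3,d),panel('t2',105,150,133,150,3,ob)]))
E
```

```text
clock: 10.95
tool_pos: [0.4676, 0.3489, 0.1151]
eef_rot: [0.963, -0.269, -0.001, 0.001]
contact_force: [0.6, -0.4, -0.4]
opening: 0.68
finger_force: 0.0
clock: 11.2
tool_pos: [0.4691, 0.3483, 0.1173]
eef_rot: [0.963, -0.27, 0.0, 0.0]
contact_force: [-0.1, -0.3, 0.1]
opening: 0.681
finger_force: 0.0
t 11.2 pos [0.4691 0.3483 0.1173] turn [ 0.0002 -0.0004  0.0004] shift [ 0.0016 -0.0013  0.1143] F [-0.1 -0.3  0.1] op 60.0 ff 0.0
```

View pics/o4.png

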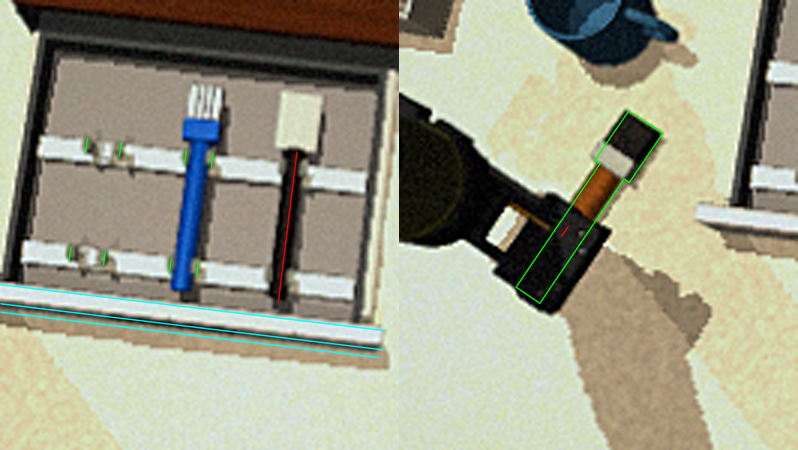

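The picture shows the blue brush lying straight in the narrow clips at (200,185) in the left panel. The oak outline fits in the right panel. I'm descending on the oak brush.

```bash
python3 -m jog '[[[0.0016,-0.0013,0.03,0,0,0],[0,0,0.03,0,0,0],[0,0,0.03,0,0,0],[0,0,0.0215,0,0,0],[0,0,0,0,0,0],[0,0,0,0,0,0]]]'; python3 g.py .4712 .3485 .003 -31.4;  python3 -m jog '[[[0,0,0,0,0,0],[0,0,0,0,0,0],[0,0,0,0,0,0],[0,0,0,0,0,0],[0,0,0,0,0,0]]]' 0 50;  python3 g.py .4712 .3485 .003 -31.4; python3 -m jog '[[[0,0,-0.02,0,0,0],[0,0,-0.04,0,0,0],[0,0,-0.04,0,0,0],[0,0,-0.03,0,0,0],[0,0,0,0,0,0]]]'; python3 g.py .5556 .1295 .1 -5.9
```

```text
clock: 12.0
tool_pos: [0.4719, 0.3492, 0.007]
eef_rot: [0.963, -0.27, 0.001, -0.001]
contact_force: [0.9, -0.6, -0.1]
opening: 0.683
finger_force: 0.0
t 12.0 pos [0.4719 0.3492 0.007 ] turn [-0.0019 -0.0011  0.0007] shift [-0.0002  0.0009  0.004 ] F [ 0.9 -0.6 -0.1] op 60.1 ff 0.0
clock: 12.62
tool_pos: [0.471, 0.349, 0.0059]
eef_rot: [0.963, -0.27, 0.0, -0.0]
contact_force: [-0.0, -1.0, 1.9]
opening: 0.268
finger_force: 50.0
t 12.62 pos [0.471  0.349  0.0059] turn [-0.0004 -0.0001  0.0011] shift [0.0004 0.0003 0.0029] F [-0.  -1.   1.9] op 23.6 ff 50.0
clock: 13.25
tool_pos: [0.4724, 0.3496, 0.1389]
eef_rot: [0.963, -0.27, 0.002, -0.002]
contact_force: [-0.3, -0.2, -0.9]
opening: 0.266
finger_force: 50.0
t 13.25 pos [0.4724 0.3496 0.1389] turn [-0.0045 -0.0034 -0.4445] shift [0.1054 0.2103 0.0389] F [-0.3 -0.2 -0.9] op 23.4 ff 50.0
```

```bash
python3 -m jog '[[[0,0,0,0,0,-0.148],[0,0,0,0,0,-0.148],[0,0,0,0,0,-0.148],[0.0211,0.042,0,0,0,0],[0.0211,0.042,0,0,0,0],[0.0211,0.042,0,0,0,0],[0.0211,0.042,0,0,0,0],[0.0211,0.042,0,0,0,0],[0,0,0,0,0,0],[0,0,0.02,0,0,0],[0,0,0.019,0,0,0],[0,0,0,0,0,0]]]'; python3 -m jog '[[[0,0,0,0,0,0],[0,0,0,0,0,0]]]'; python3 g.py .5556 .1295 .08 -5.9
```

```text
clock: 14.75
tool_pos: [0.5522, 0.13, 0.0951]
eef_rot: [0.999, -0.051, -0.002, 0.0]
contact_force: [0.0, -0.2, -0.5]
opening: 0.267
finger_force: 50.0
clock: 15.0
tool_pos: [0.5546, 0.1295, 0.0974]
eef_rot: [0.999, -0.051, 0.001, -0.0]
contact_force: [-0.2, 0.3, -0.4]
opening: 0.271
finger_force: 50.0
t 15.0 pos [0.5546 0.1295 0.0974] turn [-0.0004 -0.0012  0.0001] shift [ 0.001  -0.0002  0.0174] F [-0.2  0.3 -0.4] op 23.9 ff 50.0
```

```bash
python3 -m jog '[[[0.001,0,0.012,0,0,0],[0,0,0.012,0,0,0],[0,0,0.009,0,0,0],[0,0,0.005,0,0,0],[0,0,0,0,0,0]]]'; python3 g.py .5556 .1295 .0415 -5.9; python3 -m jog '[[[0,0,0.006,0,0,0],[0,0,0.006,0,0,0],[0,0,0.006,0,0,0],[0,0,0,0,0,0],[0,0,0,0,0,0]]]'; python3 g.py .5556 .1295 .0415 -5.9
```

```text
clock: 15.62
tool_pos: [0.5552, 0.1297, 0.0583]
eef_rot: [0.999, -0.051, -0.0, -0.0]
contact_force: [0.1, 1.4, -0.4]
opening: 0.269
finger_force: 50.0
t 15.62 pos [0.5552 0.1297 0.0583] turn [-0.0008  0.0003  0.0003] shift [0.0005 0.0002 0.0168] F [ 0.1  1.4 -0.4] op 23.7 ff 50.0
clock: 16.25
tool_pos: [0.5558, 0.1295, 0.0413]
eef_rot: [0.999, -0.051, 0.001, -0.0]
contact_force: [-1.5, 2.0, 8.2]
opening: 0.269
finger_force: 50.0
t 16.25 pos [0.5558 0.1295 0.0413] turn [-0.001  -0.0013  0.    ] shift [-0.0002  0.     -0.0002] F [-1.5  2.   8.2] op 23.7 ff 50.0
```

Seated at the expected height. I'll press further to confirm, let go and rise.

```bash
python3 -m jog '[[[0,0,0.0015,0,0,0],[0,0,0.0015,0,0,0],[0,0,0,0,0,0]]]'; python3 g.py .5556 .1295 .0415 -5.9;  python3 -m jog '[[[0,0,-0.002,0,0,0],[0,0,-0.001,0,0,0],[0,0,0,0,0,0]]]' 0.04; python3 -m jog '[[[0,0,0,0,0,0],[0,0,0,0,0,0],[0,0,-0.02,0,0,0],[0,0,-0.03,0,0,0],[0,0,-0.04,0,0,0],[0,0,-0.04,0,0,0],[0,0,0,0,0,0]]]'; python3 g.py .3451 .072 .175 -5.9
```

```text
clock: 16.62
tool_pos: [0.5578, 0.1292, 0.0407]
eef_rot: [0.999, -0.052, 0.003, -0.001]
contact_force: [-1.9, 0.5, 25.8]
opening: 0.269
finger_force: 50.0
t 16.62 pos [0.5578 0.1292 0.0407] turn [-0.0018 -0.0058 -0.0005] shift [-0.0022 -0.0001 -0.0008] F [-1.9  0.5 25.8] op 23.7 ff 50.0
clock: 17.0
tool_pos: [0.5546, 0.1283, 0.0401]
eef_rot: [0.999, -0.052, -0.001, 0.001]
contact_force: [-0.1, 0.1, 0.5]
opening: 0.449
finger_force: 0.0
clock: 17.88
tool_pos: [0.5572, 0.1292, 0.1735]
eef_rot: [0.999, -0.052, 0.003, -0.001]
contact_force: [-0.5, 0.3, 0.0]
opening: 0.453
finger_force: 0.0
t 17.88 pos [0.5572 0.1292 0.1735] turn [-0.002  -0.0059 -0.0005] shift [-0.2051  0.0787 -0.0015] F [-0.5  0.3  0. ] op 39.9 ff 0.0
```

```bash
python3 -m jog '[[[-0.030,0.0,0,0,0,0],[-0.04,0.022,0,0,0,0],[-0.04,0.022,0,0,0,0],[-0.03,0.022,0,0,0,0],[0,0,0,0,0,0],[0,0,0,0,0,0]]]' 0; python3 g.py .4203 .0641 .04 -5.9
python3 - <<'E'
from ov import *
snap('top','t3');snap('side','s3')
cv2.imwrite('pics/o5.png',np.hstack([panel('t3',215,125,133,150,3,[]),panel('s3',240,150,133,150,3,[])]))
E
```

```text
clock: 18.62
tool_pos: [0.41, 0.0781, 0.1704]
eef_rot: [0.999, -0.051, 0.0, -0.0]
contact_force: [-0.5, 0.1, -0.2]
opening: 0.002
finger_force: 0.0
t 18.62 pos [0.41   0.0781 0.1704] turn [-0.0003 -0.0007 -0.    ] shift [0.0117 0.0129 0.1304] F [-0.5  0.1 -0.2] op 0.2 ff 0.0
```

View pics/o5.png

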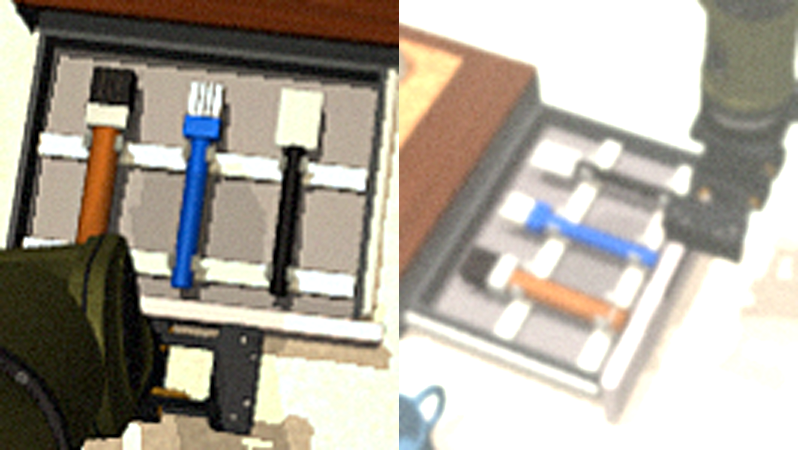

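Both views show the two brushes home and parallel, bristles to the back. Next I lower in front of the panel and push.

```bash
python3 -m jog '[[[0.007,0.013,0.03,0,0,0],[0,0,0.035,0,0,0],[0,0,0.035,0,0,0],[0,0,0.03,0,0,0],[0,0,0,0,0,0],[0,0,0,0,0,0]]]'; python3 g.py .4551 .0605 .04 -5.9; python3 -m jog '[[[0.008,0,0,0,0,0],[0.008,0,0,0,0,0],[0.01,0,0,0,0,0],[0.015,0,0,0,0,0],[0.015,0,0,0,0,0],[0.015,0,0,0,0,0],[0.015,0,0,0,0,0],[0.015,0,0,0,0,0],[0,0,0,0,0,0]]]'; python3 g.py .6739 .0379 .04 -5.9
```

```text
clock: 19.48
tool_pos: [0.4189, 0.0652, 0.0594]
eef_rot: [0.999, -0.051, -0.004, 0.001]
contact_force: [-0.1, 0.0, -0.0]
opening: 0.006
finger_force: 0.0
t 19.48 pos [0.4189 0.0652 0.0594] turn [0.0014 0.0077 0.0001] shift [0.0365 0.0009 0.0194] F [-0.1  0.  -0. ] op 0.6 ff 0.0
clock: 20.6
tool_pos: [0.5204, 0.0543, 0.0585]
eef_rot: [0.999, -0.052, -0.003, 0.001]
contact_force: [0.4, -1.0, 0.4]
opening: 0.006
finger_force: 0.0
t 20.6 pos [0.5204 0.0543 0.0585] turn [ 0.0018  0.0064 -0.0006] shift [0.1544 0.0005 0.0185] F [ 0.4 -1.   0.4] op 0.6 ff 0.0
```

```bash
python3 -m jog '[[[0.01,0,0,0,0,0],[0.015,0,0,0,0,0],[0.015,0,0,0,0,0],[0.015,0,0,0,0,0],[0.015,0,0,0,0,0],[0.015,0,0,0,0,0],[0.015,0,0,0,0,0],[0.01,0,0,0,0,0],[0,0,0,0,0,0]]]'; python3 g.py .6739 .0379 .04 -5.9; python3 -m jog '[[[0.004,0,0,0,0,0],[0.004,0,0,0,0,0],[0.004,0,0,0,0,0],[0.003,0,0,0,0,0],[0,0,0,0,0,0],[0,0,0,0,0,0]]]'; python3 g.py .6739 .0379 .04 -5.9
```

```text
clock: 21.72
tool_pos: [0.6293, 0.0429, 0.0573]
eef_rot: [0.999, -0.052, -0.003, 0.001]
contact_force: [0.4, 0.1, -0.1]
opening: 0.004
finger_force: 0.0
t 21.73 pos [0.6293 0.0429 0.0573] turn [ 0.0018  0.0068 -0.0005] shift [0.0449 0.0004 0.0173] F [ 0.4  0.1 -0.1] op 0.3 ff 0.0
clock: 22.48
tool_pos: [0.6438, 0.0415, 0.0572]
eef_rot: [0.999, -0.052, -0.004, 0.001]
contact_force: [-0.4, -1.0, -0.2]
opening: 0.006
finger_force: 0.1
t 22.48 pos [0.6438 0.0415 0.0572] turn [ 0.0017  0.0074 -0.0005] shift [0.0303 0.0005 0.0172] F [-0.4 -1.  -0.2] op 0.6 ff 0.1
```

```bash
python3 -m jog '[[[0.004,0,0,0,0,0],[0.004,0,0,0,0,0],[0.004,0,0,0,0,0],[0.002,0,0,0,0,0]]]'; python3 -m jog '[[[0.002,0,0,0,0,0],[0.002,0,0,0,0,0],[0.001,0,0,0,0,0]]]';  python3 -m jog '[[[0.001,0,0,0,0,0],[0.001,0,0,0,0,0]]]'
```

```text
clock: 22.98
tool_pos: [0.6575, 0.0401, 0.0571]
eef_rot: [0.999, -0.052, -0.004, 0.001]
contact_force: [-3.5, 0.9, 2.5]
opening: 0.005
finger_force: 1.3
clock: 23.35
tool_pos: [0.6622, 0.0397, 0.057]
eef_rot: [0.999, -0.052, -0.004, 0.001]
contact_force: [-2.8, 0.1, 1.7]
opening: 0.003
finger_force: 1.3
clock: 23.6
tool_pos: [0.6641, 0.0395, 0.057]
eef_rot: [0.999, -0.052, -0.004, 0.001]
contact_force: [-1.9, -0.2, 3.3]
opening: 0.004
finger_force: 1.3
```

```bash
for i in 1; do python3 -m jog '[[[0.002,0,0,0,0,0],[0.002,0,0,0,0,0],[0.001,0,0,0,0,0]]]' | sed -n 2,4p; python3 -m jog '[[[0.002,0,0,0,0,0],[0.002,0,0,0,0,0],[0.001,0,0,0,0,0]]]'| sed -n 2,4p;  python3 -m jog '[[[0.001,0,0,0,0,0],[0.001,0,0,0,0,0]]]'| sed -n 2,4p; done
```

```text
tool_pos: [0.6692, 0.039, 0.057]
eef_rot: [0.999, -0.052, -0.004, 0.001]
contact_force: [-3.0, 1.1, 2.5]
tool_pos: [0.6714, 0.0387, 0.0568]
eef_rot: [0.999, -0.052, -0.007, 0.0]
contact_force: [-10.3, 1.3, 8.7]
tool_pos: [0.6713, 0.0387, 0.0568]
eef_rot: [0.999, -0.052, -0.01, 0.0]
contact_force: [-14.4, 1.5, 13.7]
```

```bash
python3 -m jog '[[[0.002,0,0,0,0,0],[0.001,0,0,0,0,0],[0,0,0,0,0,0]]]'| sed -n 2,4p; python3 -m jog '[[[-0.01,0,0,0,0,0],[-0.03,0,0,0,0,0],[-0.04,0,-0.02,0,0,0],[-0.04,0,-0.04,0,0,0],[-0.04,0,-0.05,0,0,0],[-0.03,0.04,-0.05,0,0,0],[0,0.04,0,0,0,0],[0,0.04,0,0,0,0],[0,0.04,0,0,0,0],[0,0,0,0,0,0]]]'
python3 - <<'E'
from ov import *
snap('top','t4');snap('side','s4')
a=np.hstack([panel('t4',180,0,200,200,2,[]),panel('s4',140,130,200,200,2,[])])
cv2.imwrite('pics/o6.png',a)
E
```

```text
tool_pos: [0.6713, 0.0388, 0.0569]
eef_rot: [0.999, -0.052, -0.013, -0.0]
contact_force: [-18.9, 1.8, 18.8]
clock: 26.22
tool_pos: [0.4804, -0.1017, 0.2123]
eef_rot: [0.998, -0.055, -0.003, 0.002]
contact_force: [0.8, 0.9, -0.5]
opening: 0.007
finger_force: 0.0
```

View pics/o6.png

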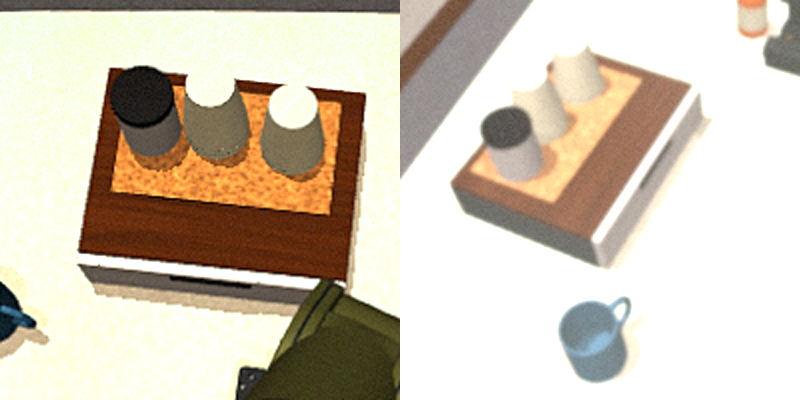

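The drawer front sits flush against the unit with no gap in either view, the mug and soap are still standing, and the arm is clear.

```bash
python3 -c "
from plant import *
print(finish_job())"
```

```text
the job is handed in; nothing more can be done
None
```

Both brushes are snapped home in their own clips with the bristles to the back, the drawer is pushed fully shut, the mug and soap still stand where they were, and the job was handed in at about 26 s.

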